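# Load the vacuum hold-down bed from the plate rack

### The job

The hold-down bed's vacuum pump is still running: press the pump button on its console fully down and let it come up, to switch it off. Then draw each plate in the rack out of its lane toward you by pressing down on its bare front part and pulling, and lay all plates flat on the grooved bed inside the raised rim, side by side. When every plate lies there, press the pump button fully down again and let it up, leaving the plates flat on the bed, the rack's lanes empty, and the loupe and the eraser where they are.

Things in the scene. Friction and masses are not known exactly. Their poses are not given: they have to be found in the camera images.
- plate1: one of up to four identical dark square engraving plates, 46 x 46 x 9 mm, 35 to 70 g, fine mark on top; origin at the centre of its underside, z up, x and y along its edges. It starts flat in its own rack lane, its rear 12 to 17 mm under the hood, the rest of its top bare. None when absent (then a lane is empty)
- plate2: one of up to four identical dark square engraving plates, 46 x 46 x 9 mm, 35 to 70 g, fine mark on top; origin at the centre of its underside, z up, x and y along its edges. It starts flat in its own rack lane, its rear 12 to 17 mm under the hood, the rest of its top bare. None when absent (then a lane is empty)
- plate3: one of up to four identical dark square engraving plates, 46 x 46 x 9 mm, 35 to 70 g, fine mark on top; origin at the centre of its underside, z up, x and y along its edges. It starts flat in its own rack lane, its rear 12 to 17 mm under the hood, the rest of its top bare. None when absent (then a lane is empty)
- plate4: one of up to four identical dark square engraving plates, 46 x 46 x 9 mm, 35 to 70 g, fine mark on top; origin at the centre of its underside, z up, x and y along its edges. It starts flat in its own rack lane, its rear 12 to 17 mm under the hood, the rest of its top bare. None when absent (then a lane is empty)
- rack: fixed low plate rack, 156 (x) x 232 (y) x 25 mm; origin on the bench, x points from its open front to its hooded back, yaw within 0.2 rad. Slick grey floor, top at z 0.004, x -0.100 to 0.056. Four lanes along x, middles at y -0.0825, -0.0275, 0.0275, 0.0825, each 49 mm wide between dividers 6 mm thick that run from x -0.010 to the back, tops at z 0.0125 (0.5 mm under the plates' tops)
- bed: fixed vacuum hold-down bed, light metal plate with flush dark grooves, 176 (x) x 166 (y) mm; origin on the bench under its middle, z up, yaw within 0.2 rad. At its left (+y) side a console block, x -0.040 to 0.040, y 0.082 to 0.122, top at z 0.016, carries the pump button. Rack and bed may change places: one is straight ahead of the robot, the other to the left
- start (a joint): pump button (switches the pump off and on by turns), travel in m: 0 = up, 0.006 = fully down (at the stop); it springs back up by itself. About 1.5 N starts it moving, about 5 N takes it fully down
- start_top (a point): centre of the top of the grey round pump button (26 mm across) in its black round housing (42 mm across, top 10 mm below the button's top) on the bed's console; at rest 38 mm above the bench, pressed straight down; it moves down with the button
- loupe: bystander: small black round loupe, 38 mm across, 30 mm high, origin under its centre, standing at the left end of the work
- eraser: bystander: eraser in a blue sleeve, 18 x 43 x 12 mm, origin under its centre, lying in front of the left-hand place, near the robot
- rack_hood (a point): middle of the top front edge of the rack's hood (at 0.030, 0, 0.0245 in the rack's frame; axes as the rack's). The hood reaches 26 mm back from here over all lanes, is 4 mm thick, with screw heads 1 mm higher; the back stop inside is 20 mm behind this edge. In its lane a plate cannot be gripped: dividers at its sides, hood over its rear
- rack_apron (a point): middle of the rack's open apron (at -0.055, 0, 0.004 in the rack's frame), on the floor's top: no dividers from 45 mm behind this point to the front edge 45 mm ahead of it, over the full 232 mm width. A plate drawn out onto it can be gripped by its edges
- bed_top (a point): middle of the bed's flat top, 12 mm above the bench (axes as the bed's). The low rim round it rises 3.5 mm above the flat and leaves an inside of 160 mm along the bed's x by 150 mm along its y, centred here
Not all that is in view belongs to the job. What is shaped like the plate1 but orange or purple is not meant.

How it is judged (in metres and radians):
On the way, in this order (a step that is already met when the one before it is completed fails the run):
1. the pump button is fully down a first time (value of joint start above 0.0052 m), for 0.1 s.
2. the pump button is up again (value of joint start below 0.001 m), for 0.1 s.
3. every plate lies flat on the bed inside the rim, let go of (x of plate1 in the frame of bed between -0.062 and 0.062 m and y of plate1 in the frame of bed between -0.057 and 0.057 m and z of plate1 in the frame of bed between 0.0095 and 0.0135 m and angle between each of plate1, plate2, plate3, plate4's own z axis and vertical below 0.04 rad and linear speed of each of plate1, plate2, plate3, plate4 below 0.02 m/s and contact force between the fingers and plate1 below 0.05 N and x of plate2 in the frame of bed between -0.062 and 0.062 m and y of plate2 in the frame of bed between -0.057 and 0.057 m and z of plate2 in the frame of bed between 0.0095 and 0.0135 m and contact force between the fingers and plate2 below 0.05 N and x of plate3 in the frame of bed between -0.062 and 0.062 m and y of plate3 in the frame of bed between -0.057 and 0.057 m and z of plate3 in the frame of bed between 0.0095 and 0.0135 m and contact force between the fingers and plate3 below 0.05 N and x of plate4 in the frame of bed between -0.062 and 0.062 m and y of plate4 in the frame of bed between -0.057 and 0.057 m and z of plate4 in the frame of bed between 0.0095 and 0.0135 m and contact force between the fingers and plate4 below 0.05 N), for 0.2 s.
4. the pump button is fully down while every plate lies on the bed (value of joint start above 0.0052 m and x of plate1 in the frame of bed between -0.062 and 0.062 m and y of plate1 in the frame of bed between -0.057 and 0.057 m and z of plate1 in the frame of bed between 0.0095 and 0.0135 m and angle between each of plate1, plate2, plate3, plate4's own z axis and vertical below 0.04 rad and x of plate2 in the frame of bed between -0.062 and 0.062 m and y of plate2 in the frame of bed between -0.057 and 0.057 m and z of plate2 in the frame of bed between 0.0095 and 0.0135 m and x of plate3 in the frame of bed between -0.062 and 0.062 m and y of plate3 in the frame of bed between -0.057 and 0.057 m and z of plate3 in the frame of bed between 0.0095 and 0.0135 m and x of plate4 in the frame of bed between -0.062 and 0.062 m and y of plate4 in the frame of bed between -0.057 and 0.057 m and z of plate4 in the frame of bed between 0.0095 and 0.0135 m), for 0.1 s.
5. the pump button is up again (value of joint start below 0.001 m), for 0.2 s.
At the end, for the whole second after the job is handed in: every plate present lies flat on the bed (underside within 2 mm of the bed's top, tilt under 0.04 rad, which also means not on the rim or on another plate), centre within 62 mm (x) and 57 mm (y) of the bed's middle in the bed's frame, at rest; the pump button is up (value of joint start below 0.001 m and x of plate1 in the frame of bed between -0.062 and 0.062 m and y of plate1 in the frame of bed between -0.057 and 0.057 m and z of plate1 in the frame of bed between 0.0095 and 0.0135 m and angle between each of plate1, plate2, plate3, plate4's own z axis and vertical below 0.04 rad and linear speed of each of plate1, plate2, plate3, plate4 below 0.02 m/s and x of plate2 in the frame of bed between -0.062 and 0.062 m and y of plate2 in the frame of bed between -0.057 and 0.057 m and z of plate2 in the frame of bed between 0.0095 and 0.0135 m and x of plate3 in the frame of bed between -0.062 and 0.062 m and y of plate3 in the frame of bed between -0.057 and 0.057 m and z of plate3 in the frame of bed between 0.0095 and 0.0135 m and x of plate4 in the frame of bed between -0.062 and 0.062 m and y of plate4 in the frame of bed between -0.057 and 0.057 m and z of plate4 in the frame of bed between 0.0095 and 0.0135 m); the robot touches nothing.
It fails at once if the loupe is pushed more than 30 mm from its place or tipped over (distance of loupe from where it was at the start of the episode above 0.03 m or angle between loupe's own z axis and vertical above 0.5 rad).
It fails at once if the eraser is pushed more than 30 mm from its place or tipped over (distance of eraser from where it was at the start of the episode above 0.03 m or angle between eraser's own z axis and vertical above 0.5 rad).
Of plate1, plate2, plate3, plate4 only 3 to 4 are there at a start; the rules pass over those that are not, and their reading is None.
At some moment in a run one of plate1, plate2, plate3, plate4 may be knocked a few centimetres aside while the robot is not near it.
Once in a run the grip may slacken for a moment while it holds something.
It also fails if it takes over 210 s, if anything falls off the work surface, if the arm or the gripper's body presses on something with over 40 N, if the wrist force passes 120 N, or if a joint passes its speed limit or range.

### The arm

A 6-joint arm with a two-finger parallel gripper is mounted at the origin on the work surface; the furniture and walls round the work are solid. World frame = base frame: x ahead of the robot, y to its left, z up, the work surface at z = 0. Lengths are in mm, angles in rad, forces in N, time in s.
With the tool pointing down it reaches from about 325 to 850 mm from the base axis. Payload 15.5 kg.
Tool frame: the origin (TCP) lies between the finger pads; the fingertips stand 8 mm ahead of it and the grasp point (between the pads) lies 11 mm behind it (finger_overhang is the distance from the TCP to the fingertips, in mm); z points along the fingers, y is the line along which they close (so a half turn about z gives the same grasp; the last joint's range is limited). The gripper opens to 91 mm and grips with 3 to 60 N. Pads are 32 mm wide; open, the fingers measure 118 mm over their backs; the gripper's body (76 mm by 178 mm) begins 60 mm behind the grasp point.
Start: joints at [1.218, 0.494, 1.345, -0, 1.302, -0.096], TCP at [158.737, 604.507, 221.915] pointing down, gripper open.
Joint ranges: [-2.91, 2.91], [-0.82, 2.16], [0.22, 2.67], [-1.22, 4.37], [0.12, 2.79], [-3.08, 3.08]. Speed limits (rad/s): [1.89, 1.89, 2.57, 3.01, 3.01, 3.01].

### API

Orientations are given as a unit quaternion [x, y, z, w].
In Python, from station import get_state, camera, job_done, finger_overhang gives the robot as it stands. The module is installed in compiled form; this text tells all that it offers.
- The arm moves only by the shell command python3 -m jog 'ROWS'. ROWS is JSON, a list of rows, each a list of 5 numbers: the opening, from -1 (shut) to 1 (fully open), so that 0 is half open, then the shift along the tool's x, y, z in units of 0.15 m (1.0 is 0.15 m), then the turn about the tool's z in units of 120 degrees (1.0 is 120 degrees). A call has 1 to 8 rows; each row is the pose to reach, as a shift and turn from the pose commanded when the call began, along the tool's axes at that moment; what a row does not reach only later rows make up. A row lasts 1/10 s, in which the tool goes at most 50 mm and 8.59 degrees, less where a joint would pass 70% of its speed; a pose out of reach is approached as far as the arm can. A call with a number of a shift or a turn outside -1 to 1 is refused whole. A call with a gripper value outside its range is refused whole. The fingers move at their own pace and stop on an object; the grip force is fixed at half the most. Time passes only in rows, so rows that repeat a pose let the fingers close. It gives the time, the measured TCP pose, the force, the opening and the grip force at its end, in the units of the state.
- get_state(): the state, without advancing time (a new reading comes with each control period).
- camera(name): name is "scene" or "top" or "wrist"; returns a dict with "color" (480x640x3 uint8, red, green, blue), "K" (3x3 intrinsics, pixels), "D" ([k1, k2, p1, p2, k3] as OpenCV has them; the pictures are not rectified), "pose" (4x4, takes a point from camera to world coordinates). Camera axes: x right, y down, z forward; pixel columns grow to the right and rows downward; lengths in mm; the calibration is good to about 2 mm. A picture is of the moment at which its call begins. There is no depth.
- job_done(): hands the job in; it is judged then, once.
The state is a dict: "time_s": time; "joint_pos": joint angles; "joint_vel": joint speeds; "joint_efforts": joint torques, N m; "ee_pos": TCP position; "orientation": TCP orientation; "ft_force": force on the tool from outside, world axes, zero at the start; "torque": the same for the moment, N m; "finger_gap": finger opening in mm; "finger_force": force on a finger pad.
Only numpy, scipy, OpenCV 4.12 (cv2) and the standard library are available. Lean on these libraries where they do the work, as an engineer would, in place of code of your own. Each camera call takes 0.05 s, during which the arm holds its last target. There are 200 camera calls.

## Working session

There is one attempt and no reset: what is moved stays moved. The work goes in short steps, Python scripts to look and compute and a shell command to move; the robot and the scene stay as the last step left them, time stands still between calls to the robot, and variables do not carry over. Pictures are saved under pics/ and viewed, at most 14 in all, crops included, and the job is handed in when it is done.

```bash
mkdir -p pics; cat > h.py <<'E'
import numpy as np, cv2, sys
from station import get_state, camera, job_done, finger_overhang
from scipy.spatial.transform import Rotation as R
def snap(name,fn=None):
    c=camera(name)
    if fn: cv2.imwrite('pics/'+fn,c['color'][:,:,::-1])
    return c
def ray(c,px,z):
    K=np.array(c['K'],float);D=np.array(c['D'],float);T=np.array(c['pose'])
    p=cv2.undistortPoints(np.array(px,float).reshape(-1,1,2),K,D).reshape(-1,2)
    d=np.c_[p,np.ones(len(p))]@T[:3,:3].T; o=T[:3,3]
    return (o+d*((z-o[2])/d[:,2])[:,None])[:,:2]
def proj(c,P):
    T=np.linalg.inv(np.array(c['pose']))
    q,_=cv2.projectPoints(np.array(P,float).reshape(-1,3),cv2.Rodrigues(T[:3,:3])[0],T[:3,3],np.array(c['K'],float),np.array(c['D'],float))
    return q.reshape(-1,2)
def st():
    s=get_state(); print('t',round(s['time_s'],2),'p',np.round(s['ee_pos'],1),'R',np.round(R.from_quat(s['orientation']).as_matrix(),3).tolist(),'F',np.round(s['ft_force'],1),'gap',s['finger_gap'])
    return s
E
python3 - <<'E'
from h import *
st(); print(finger_overhang if not callable(finger_overhang) else finger_overhang())
for n in ('scene','top'):
    c=snap(n,n+'0.png'); print(n,np.round(c['pose'],2).tolist(),np.round(c['K'],0).tolist())
E
```

```text
t 0.0 p [158.6 604.1 221.3] R [[-0.967, 0.254, -0.0], [0.254, 0.967, -0.001], [0.0, -0.001, -1.0]] F [-0.7  0.6 -0.7] gap 91.12077506892247
8.0
scene [[0.79, -0.35, 0.5, -273.39], [-0.61, -0.45, 0.65, -713.86], [-0.01, -0.82, -0.57, 835.0], [0.0, 0.0, 0.0, 1.0]] [[587.0, 0.0, 325.0], [0.0, 587.0, 232.0], [0.0, 0.0, 1.0]]
top [[0.03, -1.0, 0.08, 336.17], [-1.0, -0.03, 0.01, 165.11], [-0.01, -0.08, -1.0, 1028.03], [0.0, 0.0, 0.0, 1.0]] [[483.0, 0.0, 319.0], [0.0, 483.0, 240.0], [0.0, 0.0, 1.0]]
```

View pics/top0.png

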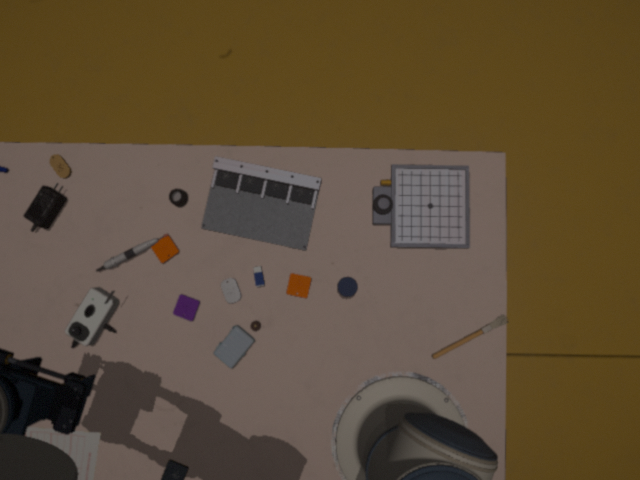

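View pics/scene0.png

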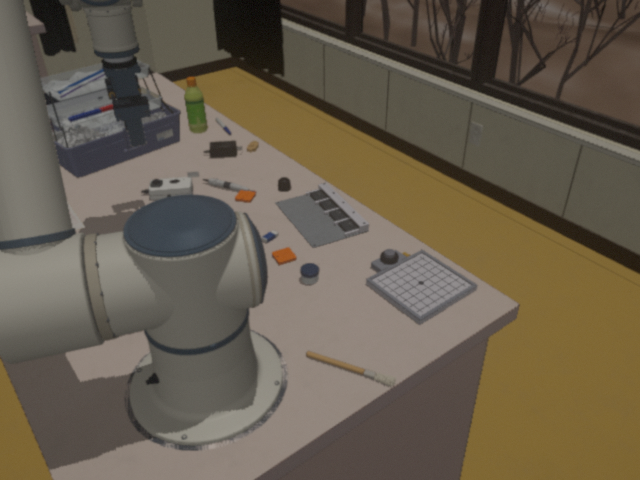

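The top view shows the rack at px (262,203) with what look like four dark plates under the hood at (227,180), (252,185), (277,189) and (303,195). The bed is at (430,206), its console button at (382,205), the loupe at (178,197) and the eraser at (259,276). The orange and purple squares at (299,286), (165,249) and (186,307) are decoys. Next I enlarge the rack and bed.

```bash
python3 - <<'E'
from h import *
c=snap('top'); im=c['color'][:,:,::-1]
a=cv2.resize(im[150:260,190:330],None,fx=5,fy=5,interpolation=cv2.INTER_CUBIC)
a=cv2.convertScaleAbs(a,alpha=1.8); cv2.imwrite('pics/rackcrop.png',a)
b=cv2.resize(im[155:255,360:480],None,fx=5,fy=5,interpolation=cv2.INTER_CUBIC)
cv2.imwrite('pics/bedcrop.png',cv2.convertScaleAbs(b,alpha=1.5))
E
```

```text
(no output)
```

View pics/rackcrop.png

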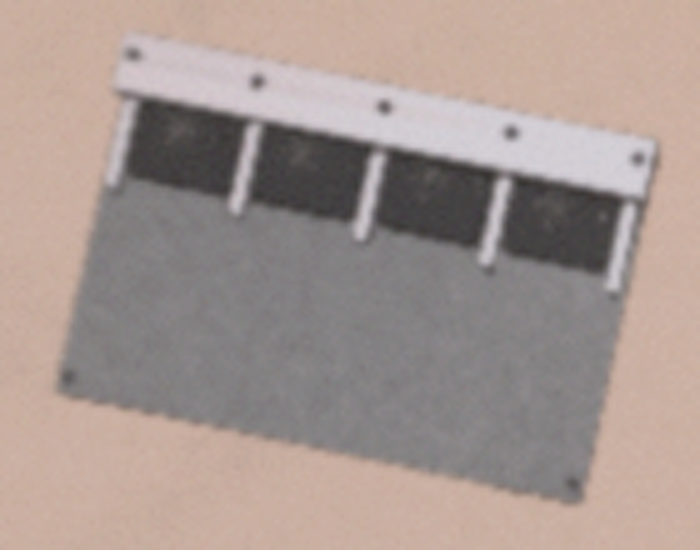

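View pics/bedcrop.png

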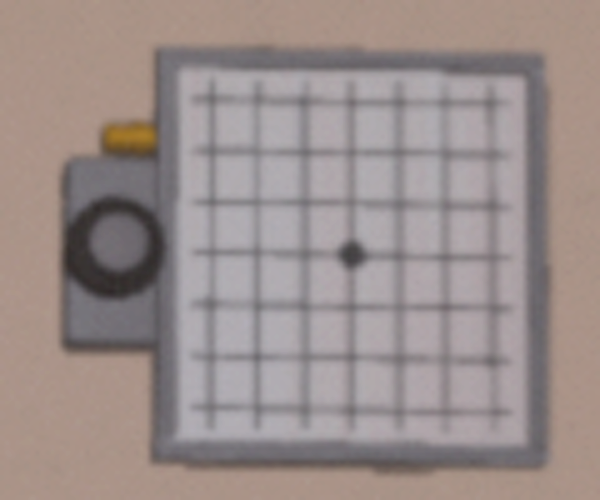

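The rack crop shows four dark marked plates, so every lane is full. The bed crop shows its centre dot at (351,254) and the button at (118,241).

```bash
python3 - <<'E'
from h import *
c=snap('top')
f=lambda P,o: (np.array(P,float)+.5)/5-.5+np.array(o)
hf=ray(c,f([(117,93),(640,200)],(190,150)),24.5)
hb=ray(c,f([(125,35),(657,140)],(190,150)),24.5)
ff=ray(c,f([(58,392),(580,502)],(190,150)),4)
print('hood front',hf,'mid',hf.mean(0),'len',np.linalg.norm(hf[0]-hf[1]));print('ff',ff,'mid',ff.mean(0),'len',np.linalg.norm(ff[0]-ff[1]))
for a in (hf,hb,ff):
    d=a[0]-a[1]; print('yaw',np.arctan2(-d[0],d[1]))
v=hf.mean(0)-ff.mean(0); print('axis yaw',np.arctan2(v[1],v[0]),np.linalg.norm(v))
b=ray(c,f([(351,254)],(360,155)),12)
rim=ray(c,f([(157,48),(543,56),(547,462),(153,462)],(360,155)),15.5)
print('bed',b,rim.mean(0)); 
for i,j in((0,1),(3,2)): d=rim[i]-rim[j]; print('yaw',np.arctan2(-d[0],d[1]),np.linalg.norm(d))
for i,j in((0,3),(1,2)): d=rim[i]-rim[j]; print('yaw',np.arctan2(d[1],d[0]),np.linalg.norm(d))
g=ray(c,f([(191,101),(509,101),(193,409),(509,411),(193,253),(511,259)],(360,155)),12)
for i,j in((0,1),(2,3),(4,5)): d=g[i]-g[j]; print('gyaw',np.arctan2(-d[0],d[1]))
print('btn',ray(c,f([(118,241)],(360,155)),38))
print('eraser,loupe',ray(c,[(259,276)],12),ray(c,[(178,197)],30))
E
```

```text
hood front [[562.36007407 408.27719132]
 [521.64047838 184.87471267]] mid [542.00027623 296.575952  ] len 227.08314102255898
ff [[436.14566718 432.72510495]
 [394.8913428  207.22531311]] mid [415.51850499 319.97520903] len 229.24239441995445
yaw -0.1802909372575192
yaw -0.1743327983867746
yaw -0.18094518000902823
axis yaw -0.1829327551009718 128.62800505642278
bed [[496.20392545 -54.04818653]] [495.04924019 -53.08055708]
yaw 0.0066457314460751015 165.00219884261787
yaw 0.026159168552922565 166.0223621452016
yaw 0.0050372115237472485 176.9046368636496
yaw 0.010699499545550644 173.66637360969492
gyaw 0.02750973723060112
gyaw 0.020011001129544462
gyaw 0.007921556803810686
btn [[494.97309456  48.1154774 ]]
eraser,loupe [[337.01065964 303.42804798]] [[497.94724607 478.37734255]]
```

```bash
cat >> h.py <<'E'
RO=np.array([513.2,302.]);RY=-0.18;BO=np.array([496.,-54.]);BY=0.015
def fr(o,y,p): return o+np.array([[np.cos(y),-np.sin(y)],[np.sin(y),np.cos(y)]])@np.array(p,float)
def rack(x,y): return fr(RO,RY,(x,y))
def bed(x,y): return fr(BO,BY,(x,y))
def go(xy,z,yaw=None,lab=''):
    "units to type: tool x,y,z, turn; yaw = world yaw of tool y axis (mod pi)"
    s=get_state(); M=R.from_quat(s['orientation']).as_matrix()
    d=M.T@(np.array([xy[0],xy[1],z])-s['ee_pos'])/150
    t=0
    if yaw is not None:
        cur=np.arctan2(M[1,1],M[0,1]); t=-(yaw-cur); t=(t+np.pi/2)%np.pi-np.pi/2; t=np.degrees(t)/120
    print(lab,'go',np.round(d,3),'turn',round(t,3))
E
python3 -m jog '[[-1,-1,-1,0,0],[-1,-1,-1,0,0],[-1,-1,-1,0,0],[-1,-1,-1,0,0],[-1,-1,-1,0,0]]'
python3 -m jog '[[-1,-1,-1,0,0],[-1,-1,-1,0,0],[-1,-1,-1,0,0],[-1,-1,-1,0,0],[-1,-1,-1,0,0]]'
python3 -m jog '[[-1,-1,-1,0,0.07],[-1,-1,-1,0,0.14],[-1,-1,-1,0,0.21],[-1,-1,-1,0,0.28],[-1,-1,-1,0,0.35],[-1,-1,-1,0,0.42],[-1,-1,-1,0,0.49],[-1,-1,-1,0,0.56]]'
python3 -c "
from h import *
st(); go((495,48),80,BY); snap('wrist','w1.png')"
```

```text
time_s: 0.7
ee_pos: [267.0, 417.6, 221.9]
orientation: [0.129, 0.992, -0.001, 0.0]
ft_force: [-0.6, -0.8, 0.0]
finger_gap: 53.9
finger_force: 0.0
time_s: 1.2
ee_pos: [374.6, 235.1, 222.0]
orientation: [0.13, 0.992, -0.0, 0.0]
ft_force: [-0.0, 0.5, 0.0]
finger_gap: 14.2
finger_force: 0.0
time_s: 2.0
ee_pos: [479.9, 55.4, 221.8]
orientation: [0.658, 0.753, 0.0, -0.0]
ft_force: [0.9, 0.6, 0.0]
finger_gap: 0.4
finger_force: 0.0
t 2.0 p [479.9  55.4 221.8] R [[-0.135, 0.991, -0.0], [0.991, 0.135, 0.0], [0.0, -0.0, -1.0]] F [0.9 0.6 0. ] gap 0.3989519978688903
 go [-0.063  0.094  0.945] turn 0.057
```

```bash

python3 -m jog '[[-1,-0.063,0.094,0.3,0.057],[-1,-0.063,0.094,0.6,0.057],[-1,-0.063,0.094,0.945,0.057],[-1,-0.063,0.094,0.945,0.057],[-1,-0.063,0.094,0.945,0.057]]'
python3 -m jog '[[-1,0,0,0.1,0],[-1,0,0,0.2,0],[-1,0,0,0.24,0],[-1,0,0,0.27,0],[-1,0,0,0.28,0],[-1,0,0,0.28,0],[-1,0,0,0.28,0],[-1,0,0,0.28,0]]'
python3 -c "
from h import *
s=st(); go((495,48),80,BY)"
```

```text
time_s: 2.55
ee_pos: [494.7, 48.0, 80.5]
orientation: [0.699, 0.715, -0.001, -0.001]
ft_force: [0.8, 0.2, 0.4]
finger_gap: 0.2
finger_force: 0.0
time_s: 3.35
ee_pos: [496.3, 47.7, 40.1]
orientation: [0.699, 0.715, 0.001, 0.001]
ft_force: [-2.1, 1.7, 17.4]
finger_gap: 0.1
finger_force: 8.5
t 3.35 p [496.3  47.7  40.1] R [[-0.022, 1.0, 0.003], [1.0, 0.022, 0.0], [0.0, 0.003, -1.0]] F [-2.1  1.7 17.4] gap 0.05371748246932936
 go [ 0.002 -0.008 -0.266] turn 0.003
```

```bash

python3 -m jog '[[-1,0,0,-0.2,0],[-1,0,0,-0.5,0],[-1,0,0,-1,0],[-1,0,0,-1,0],[-1,0,0,-1,0]]'
python3 -c "
from h import *
s=st(); go(rack(-30,0),215,RY)"
```

```text
time_s: 3.85
ee_pos: [497.1, 47.7, 192.9]
orientation: [0.699, 0.715, 0.003, 0.003]
ft_force: [0.1, 1.0, -0.5]
finger_gap: 0.5
finger_force: 0.0
t 3.85 p [497.1  47.7 192.9] R [[-0.022, 1.0, 0.008], [1.0, 0.022, -0.0], [-0.0, 0.008, -1.0]] F [ 0.1  1.  -0.5] gap 0.49506817261988384
 go [ 1.733 -0.05  -0.148] turn 0.097
```

```bash

python3 -m jog '[[-1,0.87,-0.03,-0.148,0],[-1,0.87,-0.03,-0.148,0],[-1,0.87,-0.03,-0.148,0]]'
python3 -m jog '[[-1,0.863,-0.02,0,0.05],[-1,0.863,-0.02,0,0.097],[-1,0.863,-0.02,0,0.097],[-1,0.863,-0.02,0,0.097]]'
python3 -c "
from h import *
s=st(); c=snap('wrist','w2.png'); print(np.round(c['pose'],2).tolist())"
```

```text
time_s: 4.15
ee_pos: [487.1, 180.3, 211.2]
orientation: [0.699, 0.715, 0.0, 0.0]
ft_force: [1.2, -0.8, -0.5]
finger_gap: 0.4
finger_force: 0.0
time_s: 4.55
ee_pos: [481.1, 310.7, 210.3]
orientation: [0.767, 0.642, 0.0, -0.0]
ft_force: [0.5, 0.0, 0.4]
finger_gap: 0.6
finger_force: 0.0
t 4.55 p [481.1 310.7 210.3] R [[0.177, 0.984, 0.0], [0.984, -0.177, 0.001], [0.001, -0.0, -1.0]] F [0.5 0.  0.4] gap 0.5976550611998741
[[0.98, -0.17, -0.05, 493.33], [-0.18, -0.95, -0.27, 388.54], [0.0, 0.28, -0.96, 373.15], [0.0, 0.0, 0.0, 1.0]]
```

View pics/w2.png

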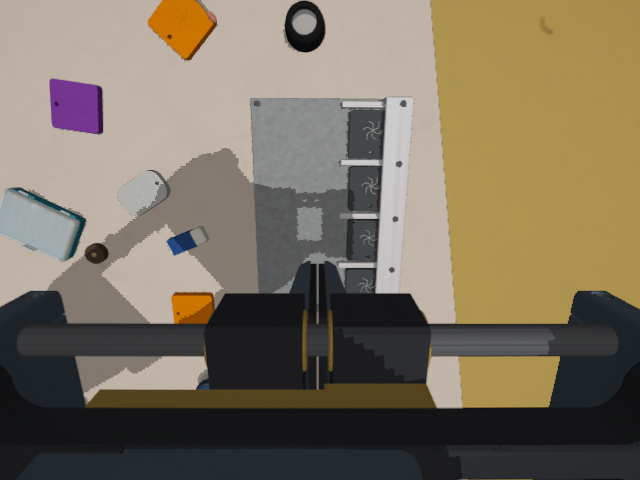

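The wrist view shows four plates, dividers with front ends at (341,104), (340,163), (341,216) and (339,265), and the hood front edge from (387,97) to (378,292). I check my rack frame against these.

```bash
python3 -c "
from h import *
c=snap('wrist')
inv=lambda P:[np.round(np.array([[np.cos(RY),np.sin(RY)],[-np.sin(RY),np.cos(RY)]])@(p-RO),1).tolist() for p in P]
print('div (-10; 110,55,0,-55)',inv(ray(c,[(341,104),(340,163),(341,216),(339,265)],12.5)))
print('hood x30',inv(ray(c,[(387,97),(378,292)],24.5)),'fl -100,116',inv(ray(c,[(251,98)],4)))
print('plate front',inv(ray(c,[(347,135),(347,185),(349,240),(345,280)],13)))
for y in (-82.5,-27.5,27.5,82.5): go(rack(10,y),60,RY,y)
"
```

```text
div (-10; 110,55,0,-55) [[-11.7, 110.1], [-11.6, 54.5], [-9.5, 0.0], [-10.5, -54.6]]
hood x30 [[29.9, 115.3], [31.4, -81.0]] fl -100,116 [[-99.5, 116.2]]
plate front [[-5.3, 81.5], [-4.0, 32.5], [-0.4, -26.0], [-3.6, -72.0]]
-82.5 go [-0.548  0.283  1.001] turn 0.0
-27.5 go [-0.181  0.283  1.001] turn 0.0
27.5 go [0.185 0.283 1.001] turn 0.0
82.5 go [0.552 0.283 1.001] turn 0.0
```

```bash

python3 -m jog '[[-1,-0.548,0.27,0.3,0],[-1,-0.548,0.27,0.7,0],[-1,-0.548,0.27,1,0],[-1,-0.548,0.27,1,0],[-1,-0.548,0.27,1,0]]'
python3 -m jog '[[-1,0,0,0.15,0],[-1,0,0,0.24,0],[-1,0,0,0.265,0],[-1,0,0,0.275,0],[-1,0,0,0.275,0],[-1,0,0,0.275,0]]'
```

```text
time_s: 5.15
ee_pos: [504.4, 216.1, 56.9]
orientation: [0.769, 0.639, -0.004, -0.001]
ft_force: [0.4, 1.1, 0.5]
finger_gap: 0.7
finger_force: 0.0
time_s: 5.75
ee_pos: [507.0, 219.3, 21.2]
orientation: [0.768, 0.64, 0.0, 0.0]
ft_force: [-4.3, -2.9, 17.5]
finger_gap: 0.1
finger_force: 8.7
```

```bash

python3 -m jog '[[-1,0,-0.04,0,0],[-1,0,-0.1,0,0],[-1,0,-0.18,0,0],[-1,0,-0.26,0,0],[-1,0,-0.34,0,0],[-1,0,-0.42,0,0],[-1,0,-0.5,0,0],[-1,0,-0.5,0,0]]'
python3 -m jog '[[-1,0,0,-0.1,0],[0,0,0,-0.4,0],[0.3,0,0.1,-0.9,0],[0.3,0,0.1,-0.9,0],[0.3,0,0.1,-0.9,0]]'
python3 -c "
from h import *
s=st(); c=snap('top'); a=cv2.resize(c['color'][150:260,190:330,::-1],None,fx=5,fy=5,interpolation=cv2.INTER_CUBIC)
cv2.imwrite('pics/t3.png',cv2.convertScaleAbs(a,alpha=1.8)); snap('wrist','w3.png')"
```

```text
time_s: 6.55
ee_pos: [433.3, 233.6, 21.2]
orientation: [0.768, 0.64, 0.001, 0.0]
ft_force: [-5.4, 3.6, 20.1]
finger_gap: 0.2
finger_force: 10.1
time_s: 7.05
ee_pos: [450.5, 230.9, 159.3]
orientation: [0.768, 0.64, 0.004, 0.001]
ft_force: [-0.0, 0.4, -0.4]
finger_gap: 29.1
finger_force: 0.0
t 7.05 p [450.5 230.9 159.3] R [[0.18, 0.984, 0.008], [0.984, -0.18, 0.003], [0.004, 0.007, -1.0]] F [-0.   0.4 -0.4] gap 29.117611764683573
```

View pics/w3.png

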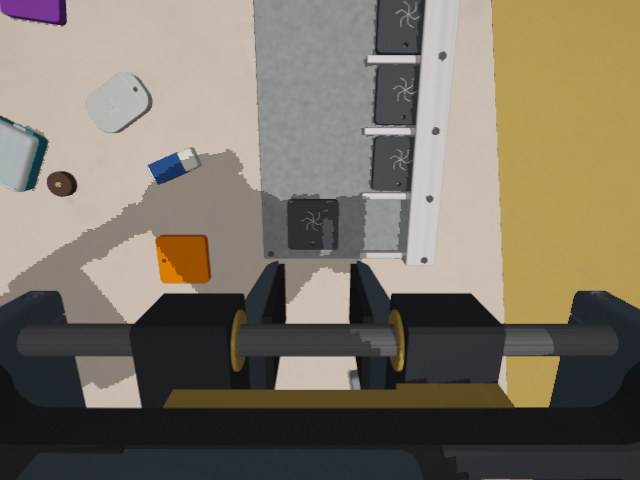

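The plate in lane −82.5 came out and sits on the apron at px (313,224). The other three are still in their lanes. I write a plate locator next.

```bash
cat >> h.py <<'E'
def toF(o,y,p): return np.array([[np.cos(y),np.sin(y)],[-np.sin(y),np.cos(y)]])@(np.array(p)-o)
def plates(c,z=13,rows=262,thr=62,frame=(RO,RY),box=(-102,60,-118,118)):
    g=c['color'].max(2).copy(); m=(g<thr).astype(np.uint8); m[rows:]=0
    m=cv2.morphologyEx(m,cv2.MORPH_CLOSE,np.ones((5,5)));m=cv2.morphologyEx(m,cv2.MORPH_OPEN,np.ones((3,3))); out=[]
    for k in cv2.findContours(m,cv2.RETR_EXTERNAL,cv2.CHAIN_APPROX_NONE)[0]:
        if cv2.contourArea(k)<60: continue
        w=ray(c,k.reshape(-1,2),z).astype(np.float32); r=cv2.minAreaRect(w)
        f=toF(*frame,r[0])
        if not(box[0]<f[0]<box[1] and box[2]<f[1]<box[3]): continue
        a=(np.radians(r[2])+np.pi/4)%(np.pi/2)-np.pi/4
        print('plate w',np.round(r[0],1),'size',np.round(r[1],1),'yaw',round(a,3),'inframe',np.round(f,1)); out.append((r[0],a,r[1]))
    return out
E
python3 -c "
from h import *
c=snap('wrist'); plates(c)
c=snap('top'); plates(c,rows=480)
go(rack(-54,-82.5),60,RY)"
```

```text
plate w [444.8 235.5] size [45.9 45.4] yaw -0.181 inframe [-55.4 -77.7]
plate w [536.5 272.1] size [45.2  3.5] yaw -0.184 inframe [ 28.2 -25.3]
plate w [546.6 326.7] size [45.3  3.7] yaw -0.185 inframe [28.5 30.3]
plate w [555.6 374.3] size [35.9  4.8] yaw -0.136 inframe [28.8 78.7]
plate w [479.1 230.5] size [183.2 344.8] yaw 0.745 inframe [-20.8 -76.4]
 go [ 0.002 -0.012  0.626] turn -0.001
```

```bash
python3 -c "
from h import *
go((444.5,235.5),13.5,RY)"
```

```text
go [ 0.034 -0.023  0.936] turn -0.001
```

```bash

python3 -m jog '[[0.32,0.034,-0.023,0.2,0],[0.32,0.034,-0.023,0.4,0],[0.32,0.034,-0.023,0.6,0],[0.32,0.034,-0.023,0.75,0],[0.32,0.034,-0.023,0.88,0],[0.32,0.034,-0.023,0.93,0],[0.32,0.034,-0.023,0.936,0],[0.32,0.034,-0.023,0.936,0]]'
python3 -m jog '[[-1,0,0,0,0],[-1,0,0,0,0],[-1,0,0,0,0],[-1,0,0,0,0],[-1,0,0,0,0]]'
python3 -m jog '[[-1,0,0,-0.1,0],[-1,0,0,-0.3,0],[-1,0,0,-0.5,0],[-1,0,0,-0.6,0],[-1,0,0,-0.6,0]]'
python3 -c "
from h import *
s=st(); c=snap('wrist','w4.png'); go(bed(37,-35),100,BY)"
```

```text
time_s: 8.05
ee_pos: [444.9, 235.5, 13.5]
orientation: [0.768, 0.64, -0.001, -0.0]
ft_force: [-0.4, 0.1, 0.0]
finger_gap: 60.2
finger_force: 0.0
time_s: 8.55
ee_pos: [445.5, 235.7, 14.0]
orientation: [0.768, 0.64, 0.0, 0.0]
ft_force: [-1.1, 0.3, 6.4]
finger_gap: 45.9
finger_force: 30.0
time_s: 9.05
ee_pos: [446.4, 236.0, 105.6]
orientation: [0.768, 0.64, 0.002, 0.001]
ft_force: [0.5, -0.1, -0.8]
finger_gap: 45.6
finger_force: 30.0
t 9.05 p [446.4 236.  105.6] R [[0.18, 0.984, 0.003], [0.984, -0.18, 0.001], [0.002, 0.003, -1.0]] F [ 0.5 -0.1 -0.8] gap 45.55217918354144
 go [-2.021  0.965  0.029] turn -0.094
```

```bash

python3 -m jog '[[-1,-0.3,0.14,0,0],[-1,-0.6,0.28,0,0],[-1,-0.9,0.45,0,0],[-1,-1,0.48,0,0]]'
python3 -m jog '[[-1,-0.3,0.14,0,0],[-1,-0.6,0.28,0,0],[-1,-0.9,0.45,0,0],[-1,-1,0.485,0,0],[-1,-1,0.485,0,-0.05],[-1,-1,0.485,0,-0.094],[-1,-1,0.485,0,-0.094]]'
python3 -c "
from h import *
s=st(); go(bed(37,-35),23,BY); c=snap('top','t4.png');go(bed(37,-35),23,BY)"
```

```text
time_s: 9.5
ee_pos: [490.1, 71.6, 102.7]
orientation: [0.769, 0.639, -0.0, 0.0]
ft_force: [0.8, 0.6, -1.1]
finger_gap: 45.5
finger_force: 30.0
time_s: 10.2
ee_pos: [532.8, -85.4, 102.6]
orientation: [0.701, 0.713, -0.0, -0.001]
ft_force: [-0.5, 0.1, -0.1]
finger_gap: 46.0
finger_force: 30.0
t 10.2 p [532.8 -85.4 102.6] R [[-0.017, 1.0, -0.002], [1.0, 0.017, 0.001], [0.001, -0.002, -1.0]] F [-0.5  0.1 -0.1] gap 46.02113630752194
 go [-0.021  0.005  0.53 ] turn 0.001
 go [-0.022  0.004  0.532] turn -0.001
```

View pics/t4.png

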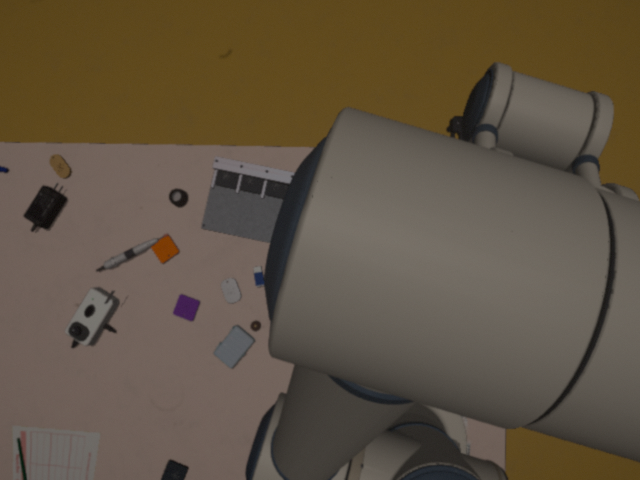

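The arm blocks the top view here, and the plate is still in the grip. I lower it and release.

```bash

python3 -m jog '[[-1,-0.021,0.005,0.2,0],[-1,-0.021,0.005,0.4,0],[-1,-0.021,0.005,0.48,0],[-1,-0.021,0.005,0.52,0],[-1,-0.021,0.005,0.53,0],[-1,-0.021,0.005,0.535,0],[-1,-0.021,0.005,0.535,0]]'
python3 -m jog '[[0.24,0,0,0,0],[0.24,0,0,0,0],[0.24,0,0,0,0],[0.24,0,0,0,0]]'
python3 -m jog '[[0.24,0,0,-0.1,0],[0.24,0,0,-0.4,0],[0,0,0,-0.7,0],[-1,0,0,-1,0],[-1,0,0,-1,0]]'
python3 -m jog '[[-1,0.3,0,0,0],[-1,0.6,0,0,0],[-1,0.9,0,0,0],[-1,1,-0.05,0,0],[-1,1,-0.05,0,0]]'
python3 -c "
from h import *
s=st(); c=snap('wrist','w5.png'); go(rack(10,-27.5),60,RY)"
```

```text
time_s: 10.95
ee_pos: [534.9, -88.8, 24.3]
orientation: [0.702, 0.712, 0.0, 0.001]
ft_force: [-0.4, 0.6, -1.2]
finger_gap: 45.7
finger_force: 30.0
time_s: 11.35
ee_pos: [534.4, -88.7, 23.6]
orientation: [0.702, 0.713, 0.0, 0.0]
ft_force: [0.6, 0.1, -0.3]
finger_gap: 56.9
finger_force: 0.0
time_s: 11.85
ee_pos: [537.1, -89.4, 179.0]
orientation: [0.702, 0.713, 0.002, 0.004]
ft_force: [1.0, 0.3, -0.9]
finger_gap: 35.3
finger_force: 0.0
time_s: 12.35
ee_pos: [523.4, 63.0, 173.2]
orientation: [0.701, 0.714, -0.0, -0.0]
ft_force: [-0.6, -1.2, 0.5]
finger_gap: 0.2
finger_force: 0.0
t 12.35 p [523.4  63.  173.2] R [[-0.018, 1.0, -0.001], [1.0, 0.018, 0.0], [0.0, -0.001, -1.0]] F [-0.6 -1.2  0.5] gap 0.23794892847867155
 go [ 1.411 -0.015  0.755] turn 0.094
```

View pics/w5.png

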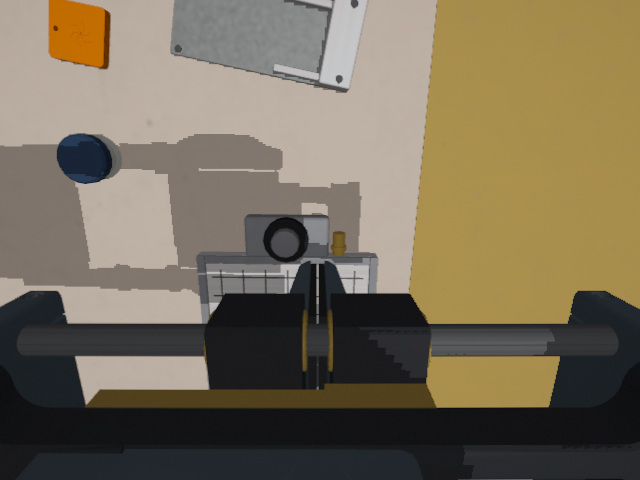

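The button is up and the wrist camera can't see the bed from here. On to lane −27.5, where the top camera can check the bed.

```bash

python3 -m jog '[[-1,0.3,0,0,0],[-1,0.6,0,0,0],[-1,0.8,0,0,0.05],[-1,0.8,-0.01,0,0.094],[-1,0.8,-0.01,0,0.094]]'
python3 -c "
from h import *
s=st(); c=snap('top','t5.png'); plates(c,z=21,rows=480,frame=(BO,BY),box=(-80,80,-75,75)); c=snap('wrist'); plates(c); go(rack(9,-27.5),22,RY)"
```

```text
time_s: 12.9
ee_pos: [521.5, 180.5, 173.3]
orientation: [0.769, 0.64, -0.0, 0.0]
ft_force: [0.2, -0.4, 0.5]
finger_gap: -0.2
finger_force: 0.0
t 12.9 p [521.5 180.5 173.3] R [[0.182, 0.983, -0.0], [0.983, -0.182, -0.0], [-0.0, -0.0, -1.0]] F [ 0.2 -0.4  0.5] gap -0.2439470558768872
plate w [535.1 -90.6] size [42.8 42.9] yaw 0.027 inframe [ 38.6 -37.2]
 go [ 0.608 -0.141  1.009] turn 0.0
```

```bash

python3 -m jog '[[-1,0.3,-0.1,0,0],[-1,0.608,-0.141,0.2,0],[-1,0.608,-0.141,0.5,0],[-1,0.608,-0.141,0.75,0],[-1,0.608,-0.141,0.75,0],[-1,0.608,-0.141,0.75,0]]'
python3 -c "
from h import *
s=st(); go(rack(9,-27.5),19,RY)"
```

```text
time_s: 13.6
ee_pos: [517.3, 273.7, 61.5]
orientation: [0.768, 0.64, -0.0, -0.0]
ft_force: [0.3, -0.9, 0.8]
finger_gap: 0.4
finger_force: 0.0
t 13.6 p [517.3 273.7  61.5] R [[0.18, 0.984, -0.001], [0.984, -0.18, -0.0], [-0.001, -0.001, -1.0]] F [ 0.3 -0.9  0.8] gap 0.41080943740261805
 go [-0.002 -0.001  0.283] turn -0.001
```

```bash

python3 -m jog '[[-1,0,0,0.15,0],[-1,0,0,0.24,0],[-1,0,0,0.27,0],[-1,0,0,0.283,0],[-1,0,0,0.283,0],[-1,0,0,0.283,0]]'
python3 -m jog '[[-1,0,-0.04,0,0],[-1,0,-0.1,0,0],[-1,0,-0.18,0,0],[-1,0,-0.26,0,0],[-1,0,-0.34,0,0],[-1,0,-0.42,0,0],[-1,0,-0.5,0,0],[-1,0,-0.5,0,0]]'
python3 -m jog '[[-1,0,0,-0.1,0],[0,0,0,-0.4,0],[0.3,0,0.1,-0.9,0],[0.3,0,0.1,-0.9,0],[0.3,0,0.1,-0.9,0]]'
python3 -c "
from h import *
s=st(); c=snap('wrist','w6.png'); P=plates(c)
for p in P:
  if p[2][0]>40<p[2][1]: go(p[0],13.5,p[1])"
```

```text
time_s: 14.2
ee_pos: [517.3, 274.3, 21.2]
orientation: [0.768, 0.64, 0.001, 0.0]
ft_force: [-8.3, -6.4, 30.7]
finger_gap: 0.3
finger_force: 15.1
time_s: 15.0
ee_pos: [444.5, 289.5, 21.2]
orientation: [0.768, 0.64, 0.003, 0.0]
ft_force: [-6.6, 5.6, 27.5]
finger_gap: 0.9
finger_force: 13.7
time_s: 15.5
ee_pos: [460.8, 286.3, 158.6]
orientation: [0.768, 0.64, 0.004, 0.001]
ft_force: [0.3, -0.4, -0.5]
finger_gap: 29.4
finger_force: 0.0
t 15.5 p [460.8 286.3 158.6] R [[0.181, 0.984, 0.008], [0.984, -0.181, 0.004], [0.005, 0.007, -1.0]] F [ 0.3 -0.4 -0.5] gap 29.428665525349505
plate w [456.  289.5] size [46.6 45.2] yaw -0.204 inframe [-54.  -22.6]
plate w [546.4 326. ] size [43.4  3.7] yaw -0.183 inframe [28.3 29.6]
plate w [556.6 379.6] size [44.7  3.4] yaw -0.185 inframe [28.8 84.1]
 go [ 0.017 -0.031  0.952] turn 0.011
```

```bash

python3 -m jog '[[0.32,0.01,-0.025,0.2,0],[0.32,0.01,-0.025,0.4,0],[0.32,0.01,-0.025,0.6,0],[0.32,0.01,-0.025,0.75,0],[0.32,0.01,-0.025,0.88,0.01],[0.32,0.01,-0.025,0.93,0.01],[0.32,0.01,-0.025,0.936,0.01],[0.32,0.01,-0.025,0.936,0.01]]'
python3 -m jog '[[-1,0,0,0,0],[-1,0,0,0,0],[-1,0,0,0,0],[-1,0,0,0,0],[-1,0,0,0,0]]'
python3 -m jog '[[-1,0,0,-0.1,0],[-1,0,0,-0.3,0],[-1,0,0,-0.5,0],[-1,0,0,-0.6,0],[-1,0,0,-0.6,0]]'
python3 -c "
from h import *
s=st(); go(bed(-37,-35),104,BY)"
```

```text
time_s: 16.35
ee_pos: [454.2, 287.5, 13.1]
orientation: [0.775, 0.632, -0.0, -0.0]
ft_force: [-0.4, -0.6, -0.6]
finger_gap: 60.4
finger_force: 0.0
time_s: 16.85
ee_pos: [454.6, 287.7, 13.4]
orientation: [0.775, 0.632, 0.0, 0.0]
ft_force: [-0.2, -0.2, 5.8]
finger_gap: 45.6
finger_force: 30.0
time_s: 17.35
ee_pos: [455.4, 288.2, 105.1]
orientation: [0.775, 0.632, 0.002, 0.0]
ft_force: [-0.8, 0.4, -0.9]
finger_gap: 45.8
finger_force: 30.0
t 17.35 p [455.4 288.2 105.1] R [[0.201, 0.98, 0.003], [0.98, -0.201, 0.002], [0.002, 0.003, -1.0]] F [-0.8  0.4 -0.9] gap 45.76698060908168
 go [-2.461  0.533  0.003] turn -0.104
```

```bash

python3 -m jog '[[-1,-0.3,0.06,0,0],[-1,-0.6,0.13,0,0],[-1,-0.9,0.2,0,0],[-1,-1,0.22,0,0]]'
python3 -m jog '[[-1,-0.3,0.06,0,0],[-1,-0.6,0.13,0,0],[-1,-0.9,0.2,0,0],[-1,-1,0.22,0,0]]'
python3 -m jog '[[-1,-0.2,0.05,0,0],[-1,-0.461,0.09,0,-0.05],[-1,-0.461,0.09,0,-0.104],[-1,-0.461,0.09,0,-0.104],[-1,-0.461,0.09,0,-0.104]]'
python3 -c "
from h import *
s=st(); go(bed(-37,-35),23,BY)"
```

```text
time_s: 17.75
ee_pos: [455.7, 130.8, 102.2]
orientation: [0.775, 0.631, -0.001, -0.0]
ft_force: [0.2, 0.0, -0.5]
finger_gap: 45.6
finger_force: 30.0
time_s: 18.15
ee_pos: [458.5, -22.8, 102.4]
orientation: [0.776, 0.631, -0.0, -0.0]
ft_force: [-0.2, -0.2, -0.8]
finger_gap: 45.8
finger_force: 30.0
time_s: 18.65
ee_pos: [457.7, -89.5, 102.6]
orientation: [0.703, 0.711, -0.0, -0.001]
ft_force: [0.4, 0.1, -0.4]
finger_gap: 45.6
finger_force: 30.0
t 18.65 p [457.7 -89.5 102.6] R [[-0.012, 1.0, -0.001], [1.0, 0.012, 0.0], [0.0, -0.001, -1.0]] F [ 0.4  0.1 -0.4] gap 45.6140217281189
 go [-0.     0.013  0.53 ] turn -0.001
```

```bash

python3 -m jog '[[-1,0,0.005,0.2,0],[-1,0,0.005,0.4,0],[-1,0,0.005,0.48,0],[-1,0,0.005,0.52,0],[-1,0,0.005,0.535,0],[-1,0,0.005,0.54,0],[-1,0,0.005,0.54,0]]'
python3 -m jog '[[0.24,0,0,0,0],[0.24,0,0,0,0],[0.24,0,0,0,0],[0.24,0,0,0,0]]'
python3 -m jog '[[0.24,0,0,-0.1,0],[0.24,0,0,-0.4,0],[0,0,0,-0.7,0],[-1,0,0,-1,0],[-1,0,0,-1,0]]'
python3 -m jog '[[-1,0.3,0,0,0],[-1,0.6,0,0,0],[-1,0.9,0.1,0,0],[-1,1,0.2,0,0],[-1,1,0.2,0,0]]'
python3 -m jog '[[-1,0.3,0,0,0],[-1,0.6,0,0,0],[-1,0.9,0,0,0.05],[-1,1,0,0,0.094],[-1,1,0,0,0.094]]'
python3 -c "
from h import *
s=st(); c=snap('top','t6.png'); plates(c,z=21,rows=480,frame=(BO,BY),box=(-80,80,-75,75)); c=snap('wrist'); plates(c);  go(rack(9,27.5),22,RY)"
```

```text
time_s: 19.35
ee_pos: [459.2, -89.9, 22.6]
orientation: [0.702, 0.712, 0.0, 0.0]
ft_force: [-0.2, 0.1, -0.6]
finger_gap: 45.6
finger_force: 30.0
time_s: 19.75
ee_pos: [459.0, -90.0, 22.3]
orientation: [0.702, 0.713, 0.0, 0.0]
ft_force: [0.6, 0.2, 0.2]
finger_gap: 56.8
finger_force: 0.0
time_s: 20.25
ee_pos: [461.3, -90.7, 177.1]
orientation: [0.702, 0.713, 0.002, 0.004]
ft_force: [-0.1, 0.3, -0.3]
finger_gap: 35.1
finger_force: 0.0
time_s: 20.75
ee_pos: [487.8, 62.7, 171.8]
orientation: [0.701, 0.714, 0.0, 0.0]
ft_force: [0.3, -0.9, 0.6]
finger_gap: 0.3
finger_force: 0.0
time_s: 21.25
ee_pos: [483.7, 211.7, 171.6]
orientation: [0.768, 0.64, -0.0, -0.0]
ft_force: [-0.1, -0.3, -0.5]
finger_gap: 0.4
finger_force: 0.0
t 21.25 p [483.7 211.7 171.6] R [[0.181, 0.984, -0.001], [0.984, -0.181, -0.0], [-0.0, -0.001, -1.0]] F [-0.1 -0.3 -0.5] gap 0.3516858104797315
plate w [458.5 -88.7] size [42.3 42.9] yaw 0.026 inframe [-38.  -34.1]
plate w [535.1 -90.4] size [43.7 42.5] yaw 0.006 inframe [ 38.6 -37. ]
plate w [547.6 335.3] size [25.2  2.6] yaw -0.178 inframe [27.8 39. ]
plate w [554.4 372.4] size [23.6  3.2] yaw -0.139 inframe [27.9 76.6]
 go [0.825 0.144 0.997] turn 0.001
```

Two plates are now on the bed. Next is lane 27.5.

```bash

python3 -m jog '[[-1,0.3,0.1,0,0],[-1,0.6,0.14,0.1,0],[-1,0.825,0.142,0.3,0],[-1,0.825,0.142,0.6,0],[-1,0.825,0.142,0.75,0],[-1,0.825,0.142,0.75,0],[-1,0.825,0.142,0.75,0]]'
python3 -c "
from h import *
s=st(); go(rack(9,27.5),19.5,RY)"
```

```text
time_s: 22.05
ee_pos: [528.0, 327.2, 60.1]
orientation: [0.768, 0.64, -0.0, 0.0]
ft_force: [-0.5, -0.0, 0.9]
finger_gap: 0.4
finger_force: 0.0
t 22.05 p [528.  327.2  60.1] R [[0.181, 0.984, -0.0], [0.984, -0.181, -0.0], [-0.0, -0.0, -1.0]] F [-0.5 -0.   0.9] gap 0.3670901731927349
 go [ 0.001 -0.007  0.271] turn -0.001
```

```bash

python3 -m jog '[[-1,0,-0.007,0.15,0],[-1,0,-0.007,0.23,0],[-1,0,-0.007,0.26,0],[-1,0,-0.007,0.271,0],[-1,0,-0.007,0.271,0],[-1,0,-0.007,0.271,0]]'
python3 -m jog '[[-1,0,-0.04,0,0],[-1,0,-0.1,0,0],[-1,0,-0.18,0,0],[-1,0,-0.26,0,0],[-1,0,-0.34,0,0],[-1,0,-0.42,0,0],[-1,0,-0.5,0,0],[-1,0,-0.5,0,0]]'
python3 -m jog '[[-1,0,0,-0.1,0],[0,0,0,-0.4,0],[0.3,0,0.1,-0.9,0],[0.3,0,0.1,-0.9,0],[0.3,0,0.1,-0.9,0]]'
python3 -c "
from h import *
s=st(); c=snap('wrist','w7.png'); P=plates(c)
for p in P:
  if p[2][0]>40<p[2][1]: go(p[0],13.5,p[1])"
```

```text
time_s: 22.65
ee_pos: [527.1, 328.4, 21.2]
orientation: [0.768, 0.64, 0.001, 0.0]
ft_force: [-4.9, -4.2, 19.6]
finger_gap: 0.3
finger_force: 9.9
time_s: 23.45
ee_pos: [453.3, 343.1, 21.2]
orientation: [0.768, 0.64, 0.002, 0.0]
ft_force: [-5.2, 2.3, 19.8]
finger_gap: 0.5
finger_force: 9.8
time_s: 23.95
ee_pos: [470.3, 340.4, 159.1]
orientation: [0.768, 0.64, 0.004, 0.001]
ft_force: [-0.8, -0.9, -1.0]
finger_gap: 29.6
finger_force: 0.0
t 23.95 p [470.3 340.4 159.1] R [[0.181, 0.984, 0.007], [0.984, -0.181, 0.004], [0.005, 0.007, -1.0]] F [-0.8 -0.9 -1. ] gap 29.616923179801994
plate w [466.1 343.3] size [46.8 44.8] yaw -0.204 inframe [-53.7  32.2]
plate w [556.3 380. ] size [45.1  3.9] yaw -0.183 inframe [28.5 84.4]
 go [ 0.017 -0.026  0.955] turn 0.01
```

```bash

python3 -m jog '[[0.32,0.01,-0.025,0.2,0],[0.32,0.01,-0.025,0.4,0],[0.32,0.01,-0.025,0.6,0],[0.32,0.01,-0.025,0.75,0],[0.32,0.01,-0.025,0.88,0.01],[0.32,0.01,-0.025,0.93,0.01],[0.32,0.01,-0.025,0.938,0.01],[0.32,0.01,-0.025,0.938,0.01]]'
python3 -m jog '[[-1,0,0,0,0],[-1,0,0,0,0],[-1,0,0,0,0],[-1,0,0,0,0],[-1,0,0,0,0]]'
python3 -m jog '[[-1,0,0,-0.1,0],[-1,0,0,-0.3,0],[-1,0,0,-0.5,0],[-1,0,0,-0.6,0],[-1,0,0,-0.6,0]]'
python3 -c "
from h import *
s=st(); go(bed(37,35),104,BY)"
```

```text
time_s: 24.8
ee_pos: [463.8, 341.3, 13.2]
orientation: [0.775, 0.632, -0.0, -0.0]
ft_force: [-0.0, -0.4, 0.1]
finger_gap: 60.0
finger_force: 0.0
time_s: 25.3
ee_pos: [464.2, 341.6, 13.6]
orientation: [0.775, 0.632, 0.0, 0.0]
ft_force: [-1.2, -0.5, 5.2]
finger_gap: 45.7
finger_force: 30.0
time_s: 25.8
ee_pos: [465.1, 342.1, 105.3]
orientation: [0.775, 0.632, 0.002, 0.0]
ft_force: [0.6, 0.3, -0.7]
finger_gap: 45.6
finger_force: 30.0
t 25.8 p [465.1 342.1 105.3] R [[0.201, 0.98, 0.003], [0.98, -0.201, 0.002], [0.002, 0.003, -1.0]] F [ 0.6  0.3 -0.7] gap 45.6033664235506
 go [-2.265  0.923  0.006] turn -0.104
```

```bash

python3 -m jog '[[-1,-0.3,0.12,0,0],[-1,-0.6,0.24,0,0],[-1,-0.9,0.36,0,0],[-1,-1,0.41,0,0]]'
python3 -m jog '[[-1,-0.3,0.12,0,0],[-1,-0.6,0.24,0,0],[-1,-0.9,0.36,0,0],[-1,-1,0.41,0,0]]'
python3 -m jog '[[-1,-0.265,0.1,0,0],[-1,-0.265,0.1,0,-0.05],[-1,-0.265,0.1,0,-0.104],[-1,-0.265,0.1,0,-0.104]]'
python3 -c "
from h import *
s=st(); go(bed(37,35),22,BY)"
```

```text
time_s: 26.2
ee_pos: [493.8, 178.6, 102.3]
orientation: [0.776, 0.631, -0.001, -0.0]
ft_force: [0.3, 0.5, 0.1]
finger_gap: 46.0
finger_force: 30.0
time_s: 26.6
ee_pos: [524.3, 19.2, 102.4]
orientation: [0.776, 0.631, -0.0, -0.0]
ft_force: [-0.2, 0.4, -0.8]
finger_gap: 45.3
finger_force: 30.0
time_s: 27.0
ee_pos: [530.4, -19.3, 102.3]
orientation: [0.701, 0.713, -0.0, -0.001]
ft_force: [-0.1, -0.1, 0.1]
finger_gap: 45.8
finger_force: 30.0
t 27.0 p [530.4 -19.3 102.3] R [[-0.017, 1.0, -0.001], [1.0, 0.017, 0.0], [0.0, -0.001, -1.0]] F [-0.1 -0.1  0.1] gap 45.795972167827955
 go [0.005 0.015 0.535] turn 0.001
```

```bash

python3 -m jog '[[-1,0.005,0.01,0.2,0],[-1,0.005,0.01,0.4,0],[-1,0.005,0.01,0.48,0],[-1,0.005,0.01,0.52,0],[-1,0.005,0.01,0.535,0],[-1,0.005,0.01,0.54,0],[-1,0.005,0.01,0.54,0]]'
python3 -m jog '[[0.24,0,0,0,0],[0.24,0,0,0,0],[0.24,0,0,0,0],[0.24,0,0,0,0]]'
python3 -m jog '[[0.24,0,0,-0.1,0],[0.24,0,0,-0.4,0],[0,0,0,-0.7,0],[-1,0,0,-1,0],[-1,0,0,-1,0]]'
python3 -m jog '[[-1,0.3,0,0,0],[-1,0.6,0,0,0],[-1,0.9,0,0,0],[-1,1,-0.05,0,0],[-1,1,-0.05,0,0]]'
python3 -m jog '[[-1,0.3,0,0,0],[-1,0.6,0,0,0],[-1,0.9,0,0,0.05],[-1,1,0,0,0.094],[-1,1,0,0,0.094]]'
python3 -c "
from h import *
s=st(); c=snap('top','t8.png'); plates(c,z=21,rows=480,frame=(BO,BY),box=(-80,80,-75,75)); c=snap('wrist'); plates(c);  go(rack(9,82.5),22,RY)"
```

```text
time_s: 27.7
ee_pos: [532.9, -18.3, 23.0]
orientation: [0.702, 0.712, 0.0, 0.001]
ft_force: [0.3, -0.2, -0.3]
finger_gap: 45.8
finger_force: 30.0
time_s: 28.1
ee_pos: [532.5, -18.3, 22.4]
orientation: [0.702, 0.713, 0.0, 0.0]
ft_force: [0.0, -0.4, -0.6]
finger_gap: 56.5
finger_force: 0.0
time_s: 28.6
ee_pos: [535.2, -18.6, 177.7]
orientation: [0.702, 0.713, 0.003, 0.004]
ft_force: [-0.7, -0.1, -1.1]
finger_gap: 35.4
finger_force: 0.0
time_s: 29.1
ee_pos: [521.4, 133.3, 171.9]
orientation: [0.701, 0.714, -0.0, -0.0]
ft_force: [-0.6, -0.5, -1.0]
finger_gap: 0.6
finger_force: 0.0
time_s: 29.6
ee_pos: [520.5, 282.3, 172.0]
orientation: [0.768, 0.64, -0.0, 0.0]
ft_force: [0.5, -0.2, -0.4]
finger_gap: 0.5
finger_force: 0.0
t 29.6 p [520.5 282.3 172. ] R [[0.181, 0.983, 0.0], [0.983, -0.181, -0.0], [-0.0, 0.0, -1.0]] F [ 0.5 -0.2 -0.4] gap 0.5190119632880724
plate w [458.5 -88.7] size [42.3 42.9] yaw 0.026 inframe [-38.  -34.1]
plate w [535.1 -90.4] size [43.7 42.5] yaw 0.006 inframe [ 38.6 -37. ]
plate w [533.1 -17.4] size [42.8 45. ] yaw 0.027 inframe [37.7 36.1]
 go [ 0.685 -0.013  0.999] turn 0.0
```

```bash
python3 -c "
from h import *
snap('wrist','w8.png')"
```

```text
(no output)
```

View pics/w8.png

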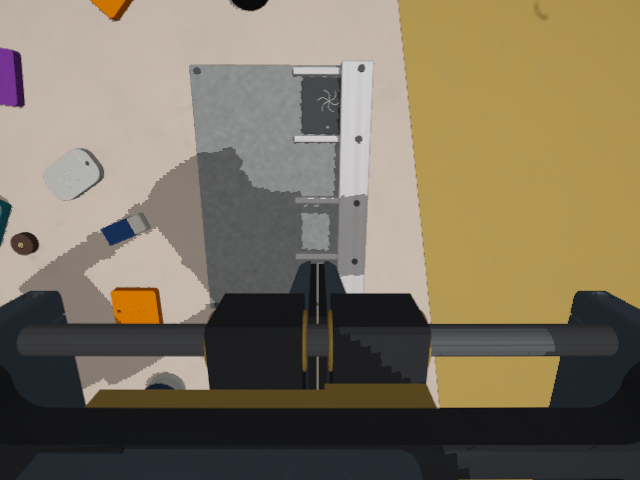

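The last plate is in place at (321,105) and the other three lanes are empty.

```bash

python3 -m jog '[[-1,0.3,0,0,0],[-1,0.685,-0.015,0.1,0],[-1,0.685,-0.015,0.3,0],[-1,0.685,-0.015,0.6,0],[-1,0.685,-0.015,0.75,0],[-1,0.685,-0.015,0.75,0],[-1,0.685,-0.015,0.75,0]]'
python3 -c "
from h import *
s=st(); go(rack(9,82),19.5,RY)"
```

```text
time_s: 30.45
ee_pos: [537.4, 382.0, 60.5]
orientation: [0.768, 0.64, -0.0, 0.0]
ft_force: [0.9, -0.6, 1.1]
finger_gap: 0.2
finger_force: 0.0
t 30.45 p [537.4 382.   60.5] R [[0.181, 0.984, 0.0], [0.984, -0.181, -0.0], [-0.0, 0.0, -1.0]] F [ 0.9 -0.6  1.1] gap 0.23378473721588355
 go [-0.007 -0.003  0.273] turn -0.001
```

```bash

python3 -m jog '[[-1,-0.005,-0.005,0.15,0],[-1,-0.005,-0.005,0.23,0],[-1,-0.005,-0.005,0.26,0],[-1,-0.005,-0.005,0.273,0],[-1,-0.005,-0.005,0.273,0],[-1,-0.005,-0.005,0.273,0]]'
python3 -m jog '[[-1,0,-0.04,0,0],[-1,0,-0.1,0,0],[-1,0,-0.18,0,0],[-1,0,-0.26,0,0],[-1,0,-0.34,0,0],[-1,0,-0.42,0,0],[-1,0,-0.5,0,0],[-1,0,-0.5,0,0]]'
python3 -m jog '[[-1,0,0,-0.1,0],[0,0,0,-0.4,0],[0.3,0,0.1,-0.9,0],[0.3,0,0.1,-0.9,0],[0.3,0,0.1,-0.9,0]]'
python3 -c "
from h import *
s=st(); c=snap('wrist','w9.png'); P=plates(c)
for p in P:
  if p[2][0]>40<p[2][1]: go(p[0],13.5,p[1])"
```

```text
time_s: 31.05
ee_pos: [536.5, 382.5, 21.3]
orientation: [0.768, 0.64, 0.001, 0.0]
ft_force: [-3.9, -3.4, 19.2]
finger_gap: 0.3
finger_force: 9.4
time_s: 31.85
ee_pos: [462.5, 397.3, 21.2]
orientation: [0.768, 0.64, 0.002, 0.0]
ft_force: [-4.8, 2.0, 18.6]
finger_gap: 0.7
finger_force: 9.1
time_s: 32.35
ee_pos: [479.6, 394.4, 159.6]
orientation: [0.768, 0.64, 0.004, 0.001]
ft_force: [-0.4, 0.1, -0.4]
finger_gap: 29.5
finger_force: 0.0
t 32.35 p [479.6 394.4 159.6] R [[0.181, 0.983, 0.007], [0.984, -0.181, 0.005], [0.006, 0.006, -1.0]] F [-0.4  0.1 -0.4] gap 29.486757932119865
plate w [473.5 397.8] size [46.6 45.2] yaw -0.194 inframe [-56.2  87.1]
 go [ 0.017 -0.039  0.957] turn 0.006
```

```bash

python3 -m jog '[[0.32,0.01,-0.035,0.2,0],[0.32,0.01,-0.035,0.4,0],[0.32,0.01,-0.035,0.6,0],[0.32,0.01,-0.035,0.75,0],[0.32,0.01,-0.035,0.88,0.005],[0.32,0.01,-0.035,0.93,0.005],[0.32,0.01,-0.035,0.938,0.005],[0.32,0.01,-0.035,0.938,0.005]]'
python3 -m jog '[[-1,0,0,0,0],[-1,0,0,0,0],[-1,0,0,0,0],[-1,0,0,0,0],[-1,0,0,0,0]]'
python3 -m jog '[[-1,0,0,-0.1,0],[-1,0,0,-0.3,0],[-1,0,0,-0.5,0],[-1,0,0,-0.6,0],[-1,0,0,-0.6,0]]'
python3 -c "
from h import *
s=st(); go(bed(-38,35),104,BY)"
```

```text
time_s: 33.2
ee_pos: [471.6, 395.6, 13.2]
orientation: [0.771, 0.636, -0.0, -0.0]
ft_force: [0.7, -0.3, 0.4]
finger_gap: 60.0
finger_force: 0.0
time_s: 33.7
ee_pos: [472.0, 395.8, 13.5]
orientation: [0.772, 0.636, 0.0, 0.0]
ft_force: [-1.3, -0.6, 6.5]
finger_gap: 45.5
finger_force: 30.0
time_s: 34.2
ee_pos: [473.0, 396.5, 106.2]
orientation: [0.772, 0.636, 0.002, 0.0]
ft_force: [0.0, -0.3, -0.8]
finger_gap: 45.7
finger_force: 30.0
t 34.2 p [473.  396.5 106.2] R [[0.191, 0.982, 0.004], [0.982, -0.191, 0.002], [0.003, 0.003, -1.0]] F [ 0.  -0.3 -0.8] gap 45.65138873500324
 go [-2.743  0.427  0.007] turn -0.099
```

```bash

python3 -m jog '[[-1,-0.3,0.05,0,0],[-1,-0.6,0.1,0,0],[-1,-0.9,0.14,0,0],[-1,-1,0.155,0,0]]'
python3 -m jog '[[-1,-0.3,0.05,0,0],[-1,-0.6,0.1,0,0],[-1,-0.9,0.14,0,0],[-1,-1,0.155,0,0]]'
python3 -m jog '[[-1,-0.3,0.05,0,0],[-1,-0.6,0.1,0,-0.04],[-1,-0.743,0.115,0,-0.099],[-1,-0.743,0.115,0,-0.099],[-1,-0.743,0.115,0,-0.099]]'
python3 -c "
from h import *
s=st(); go(bed(-38,35),22,BY)"
```

```text
time_s: 34.6
ee_pos: [464.5, 240.5, 102.6]
orientation: [0.772, 0.635, -0.001, -0.0]
ft_force: [0.4, -0.2, -1.2]
finger_gap: 45.6
finger_force: 30.0
time_s: 35.0
ee_pos: [459.5, 89.5, 102.8]
orientation: [0.772, 0.635, -0.001, -0.0]
ft_force: [-0.2, 0.2, -0.5]
finger_gap: 46.0
finger_force: 30.0
time_s: 35.5
ee_pos: [455.9, -20.4, 102.9]
orientation: [0.703, 0.712, -0.0, -0.0]
ft_force: [0.2, -0.9, -0.3]
finger_gap: 45.8
finger_force: 30.0
t 35.5 p [455.9 -20.4 102.9] R [[-0.013, 1.0, -0.0], [1.0, 0.013, 0.0], [0.0, -0.0, -1.0]] F [ 0.2 -0.9 -0.3] gap 45.8253425778222
 go [0.005 0.011 0.539] turn -0.001
```

```bash

python3 -m jog '[[-1,0.005,0.008,0.2,0],[-1,0.005,0.008,0.4,0],[-1,0.005,0.008,0.48,0],[-1,0.005,0.008,0.52,0],[-1,0.005,0.008,0.535,0],[-1,0.005,0.008,0.542,0],[-1,0.005,0.008,0.542,0]]'
python3 -m jog '[[0.24,0,0,0,0],[0.24,0,0,0,0],[0.24,0,0,0,0],[0.24,0,0,0,0]]'
python3 -m jog '[[0.24,0,0,-0.1,0],[0.24,0,0,-0.4,0],[0,0,0,-0.7,0],[-1,0,0,-1,0],[-1,0,0,-1,0]]'
python3 -m jog '[[-1,0.3,0,0,0],[-1,0.6,0,0,0],[-1,0.9,0.1,0,0],[-1,1,0.2,0,0],[-1,1,0.2,0,0]]'
python3 -m jog '[[-1,0.3,0,0,0],[-1,0.6,0,0,0],[-1,0.9,0,0,0],[-1,0.9,0,0,0]]'
python3 -c "
from h import *
s=st(); c=snap('top'); plates(c,z=21,rows=480,frame=(BO,BY),box=(-80,80,-75,75)); go((495,48),100,BY)
im=c['color'][145:265,180:490,::-1]; cv2.imwrite('pics/t9.png',cv2.convertScaleAbs(cv2.resize(im,None,fx=2.5,fy=2.5,interpolation=cv2.INTER_CUBIC),alpha=1.5))"
```

```text
time_s: 36.2
ee_pos: [457.5, -19.4, 22.3]
orientation: [0.702, 0.713, 0.0, 0.0]
ft_force: [0.4, 0.2, -0.3]
finger_gap: 45.8
finger_force: 30.0
time_s: 36.6
ee_pos: [457.2, -19.6, 22.0]
orientation: [0.702, 0.713, 0.0, 0.0]
ft_force: [0.8, -1.0, 0.1]
finger_gap: 56.5
finger_force: 0.0
time_s: 37.1
ee_pos: [459.7, -20.0, 176.8]
orientation: [0.702, 0.713, 0.002, 0.003]
ft_force: [-1.2, 0.1, -1.4]
finger_gap: 35.3
finger_force: 0.0
time_s: 37.6
ee_pos: [486.1, 133.1, 171.4]
orientation: [0.701, 0.713, 0.0, 0.0]
ft_force: [0.3, -0.5, -0.2]
finger_gap: 0.5
finger_force: 0.0
time_s: 38.0
ee_pos: [482.2, 269.5, 171.3]
orientation: [0.701, 0.714, 0.0, -0.0]
ft_force: [1.0, -0.1, 0.4]
finger_gap: 0.4
finger_force: 0.0
t 38.0 p [482.2 269.5 171.3] R [[-0.018, 1.0, -0.0], [1.0, 0.018, 0.001], [0.001, -0.0, -1.0]] F [ 1.  -0.1  0.4] gap 0.37902077034918463
plate w [458.5 -88.7] size [42.3 42.9] yaw 0.026 inframe [-38.  -34.1]
plate w [456.9 -18.2] size [42.5 44.1] yaw 0.009 inframe [-38.6  36.4]
plate w [535.1 -90.4] size [43.7 42.5] yaw 0.006 inframe [ 38.6 -37. ]
plate w [533.1 -17.4] size [42.8 45. ] yaw 0.027 inframe [37.7 36.1]
 go [-1.463  0.06   0.475] turn 0.002
```

View pics/t9.png

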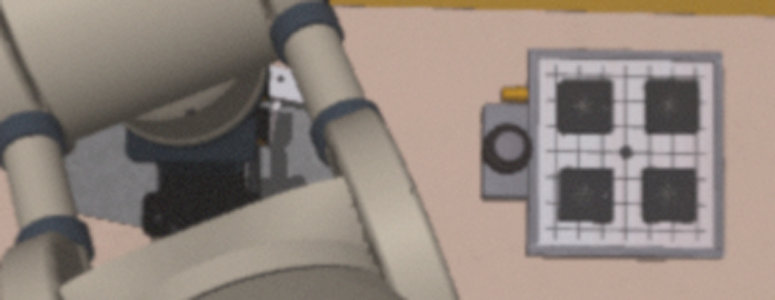

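The four plates lie apart and inside the rim at crop px (585,105), (672,105), (585,195) and (670,195). Now the button again.

```bash

python3 -m jog '[[-1,-0.3,0,0,0],[-1,-0.6,0.03,0,0],[-1,-0.73,0.03,0,0],[-1,-0.73,0.03,0,0]]'
python3 -m jog '[[-1,-0.3,0,0,0],[-1,-0.6,0.03,0.2,0],[-1,-0.733,0.03,0.475,0],[-1,-0.733,0.03,0.475,0],[-1,-0.733,0.03,0.475,0]]'
python3 -c "
from h import *
s=st(); go((495,48),38,BY)"
```

```text
time_s: 38.45
ee_pos: [488.4, 152.7, 171.5]
orientation: [0.703, 0.711, -0.001, -0.0]
ft_force: [-1.1, -0.2, 0.3]
finger_gap: 0.3
finger_force: 0.0
time_s: 38.95
ee_pos: [494.3, 46.0, 100.1]
orientation: [0.702, 0.712, -0.001, -0.001]
ft_force: [0.5, -0.5, -0.0]
finger_gap: 0.5
finger_force: 0.0
t 38.95 p [494.3  46.  100.1] R [[-0.014, 1.0, -0.002], [1.0, 0.014, 0.0], [0.0, -0.002, -1.0]] F [ 0.5 -0.5 -0. ] gap 0.5127762946474853
 go [0.013 0.006 0.414] turn -0.001
```

```bash

python3 -m jog '[[-1,0.013,0.003,0.15,0],[-1,0.013,0.003,0.28,0],[-1,0.013,0.003,0.36,0],[-1,0.013,0.003,0.4,0],[-1,0.013,0.003,0.414,0],[-1,0.013,0.003,0.414,0],[-1,0.013,0.003,0.414,0],[-1,0.013,0.003,0.414,0]]'
python3 -m jog '[[-1,0,0,-0.2,0],[-1,0,0,-0.5,0],[-1,0,0,-1,0],[-1,0,0,-1,0],[-1,0,0,-1,0]]'
python3 -m jog '[[-1,0.3,0,0,0],[-1,0.6,0,0,0],[-1,0.9,0,0,0],[-1,1,0,0,0],[-1,1,0,0,0]]'
python3 -m jog '[[-1,0.3,0,0,0],[-1,0.5,0,0,0],[-1,0.5,0,0,0],[-1,0.5,0,0,0],[-1,0.5,0,0,0]]'
python3 -c "
from h import *
s=st(); c=snap('top'); plates(c,z=21,rows=480,frame=(BO,BY),box=(-80,80,-75,75))
c=snap('scene','s9.png'); im=c['color'][140:340,240:500,::-1]; cv2.imwrite('pics/s9.png',cv2.convertScaleAbs(cv2.resize(im,None,fx=3,fy=3),alpha=1.2))"
```

```text
time_s: 39.75
ee_pos: [495.8, 49.2, 40.0]
orientation: [0.702, 0.713, 0.001, 0.0]
ft_force: [-4.9, 4.7, 19.5]
finger_gap: 0.3
finger_force: 9.8
time_s: 40.25
ee_pos: [497.6, 48.8, 193.0]
orientation: [0.701, 0.713, 0.003, 0.003]
ft_force: [0.2, -0.2, 0.2]
finger_gap: 0.2
finger_force: 0.0
time_s: 40.75
ee_pos: [492.7, 200.4, 188.3]
orientation: [0.701, 0.714, -0.0, -0.0]
ft_force: [0.4, -0.8, -0.0]
finger_gap: 0.8
finger_force: 0.0
time_s: 41.25
ee_pos: [492.1, 272.0, 188.3]
orientation: [0.702, 0.712, -0.0, 0.0]
ft_force: [0.0, -0.7, 0.3]
finger_gap: 0.5
finger_force: 0.0
t 41.25 p [492.1 272.  188.3] R [[-0.015, 1.0, -0.0], [1.0, 0.015, -0.001], [-0.001, -0.0, -1.0]] F [ 0.  -0.7  0.3] gap 0.4841101498501569
plate w [456.9 -19.3] size [42.4 42.1] yaw 0.013 inframe [-38.6  35.3]
plate w [459.3 -88.6] size [44.5 42.2] yaw 0.007 inframe [-37.3 -34.1]
plate w [535.1 -90.4] size [43.7 42.5] yaw 0.006 inframe [ 38.6 -37. ]
plate w [533.1 -17.4] size [42.8 45. ] yaw 0.027 inframe [37.7 36.1]
```

View pics/s9.png

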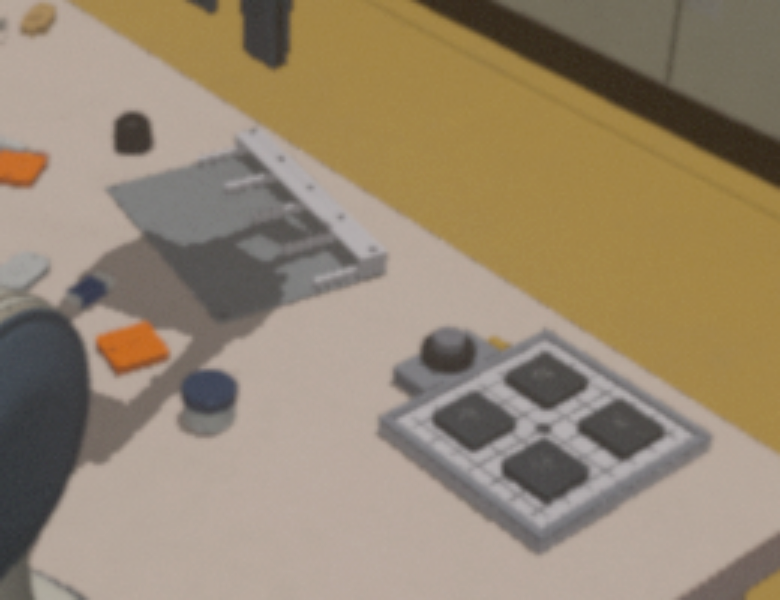

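The four plates lie flat on the bed, the rack's lanes are empty, the button is up, and the loupe and eraser have not moved.

```bash
python3 -c "
from station import job_done
print(job_done())"
```

```text
the job is handed in; nothing more can be done
None
```

I handed the job in at about 41 s: the pump button was pressed down and let up before and after, all four plates lie flat on the bed, the rack is empty, and the loupe and eraser look undisturbed; no verdict came back.

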